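# Close up the damp box

## Robot

A 7-joint arm with a two-finger parallel gripper is mounted at the origin on a cart in front of the work surface, level with it; the furniture and walls round the work are solid. World frame = base frame: x ahead of the robot, y to its left, z up, the work surface at z = 0. Lengths are in m, angles in rad, forces in N, time in s.
With the tool pointing down it reaches from about 0.4 to 0.85 m from the base axis. Payload 10.4 kg.
Tool frame: the origin (TCP) lies between the finger pads; the fingertips stand ahead of it and the grasp point (between the pads) lies 5 mm behind it (manip.tip_extent is the z of the fingertips in the tool frame, in m); z points along the fingers, y is the line along which they close (so a half turn about z gives the same grasp; the last joint's range is limited). The gripper opens to 85 mm and grips with 20 to 120 N. Pads are 22 mm wide; open, the fingers measure 114 mm over their backs; the gripper's body (76 mm by 85 mm) begins 54 mm behind the grasp point. The pads swing forward as they close: fully open they stand 13 mm farther back than shut.
Start: joints at [1.282, 0.332, -0.065, 1.46, 0.022, 1.35, -0.088], TCP at [0.164, -0.603, 0.245] pointing down, gripper open.
Joint ranges: [-2.6, 2.6], [-0.5, 2.12], [-1.47, 1.34], [0.16, 2.42], [-1.27, 4.41], [0.06, 2.06], [-2.6, 2.6]. Speed limits (rad/s): [2.22, 2.22, 2.79, 2.79, 3.14, 3.14, 3.14].

## Interface

Orientations are given as a unit quaternion [x, y, z, w].
In Python, from workcell import status, viewer, manip gives the robot as it stands.
- The arm moves only by the tool play_rows, never from a script. Its argument "plan" is one flat list of numbers, 7 for each row, row after row: the turn, a rotation vector about the tool's x, y, z in degrees, then the shift along the tool's x, y, z in m, then the opening, from 0 (shut) to 1 (fully open). In form: [ax, ay, az, dx, dy, dz, grip, ax, ay, az, dx, dy, dz, grip, ...]. A call has 1 to 20 rows; each row is the pose to reach, as a shift and turn from the pose commanded when the call began, along the tool's axes at that moment; what a row does not reach only later rows make up. A row lasts 1/8 s, in which the tool goes at most 62.5 mm and 10.7 degrees, less where a joint would pass 70% of its speed; a pose out of reach is approached as far as the arm can. A call with a gripper value outside its range is refused whole. The fingers move at their own pace and stop on an object; "squeeze" is the grip in N (left out, the last holds). Time passes only in rows, so rows that repeat a pose let the fingers close. It gives the time, the measured TCP pose, the force, the opening and the grip force at its end, in the units of the state.
- status.get_obs(): the state, without advancing time (a new reading comes with each control period).
- viewer.camera(name): name is "scene" or "top" or "wrist"; returns the picture (400x640x3 uint8, red, green, blue); there is no depth.
- viewer.camera_model(name): a dict with "fx", "fy", "cx", "cy" (pixels), "D" ([k1, k2, p1, p2, k3] as OpenCV has them; the pictures are not rectified), "R" (3x3) and "t" (3): a world point X has camera coordinates R X + t. Camera axes: x right, y down, z forward; pixel columns grow to the right and rows downward; lengths in m; the calibration is good to about 2 mm. A picture is of the moment at which its call begins: read the wrist's pose just before it. camera_model takes no time and is no camera call; for the wrist camera it gives the pose at the moment of the call.
- manip.hand_in(): hands the job in; it is judged then, once.
The state is a dict: "clock": time; "joint_pos": joint angles; "joint_velocities": joint speeds; "tau": joint torques, N m; "position": TCP position; "ee_rot": TCP orientation; "ft_force": force on the tool from outside, world axes, zero at the start; "torque": the same for the moment, N m; "grip_width": opening from 0.0 (shut) to 1.0 (fully open); "grasp_force": force on a finger pad.
Only numpy, scipy, OpenCV 4.12 (cv2) and the standard library are available. Lean on these libraries where they do the work, as an engineer would, in place of code of your own. Each camera call takes 0.05 s, during which the arm holds its last target. There are 200 camera calls.

## Task

Close up the damp box so that the clay work in it cannot dry out: with the fingertips push the tray fully in, swing the green door shut, and push the bolt by its black knob all the way across into the keeper. Only push: pick nothing up, keep everything standing upright on the tray, and leave the other things on the bench where they are.

Things in the scene. Friction and masses are not known exactly. Their poses are not given: they have to be found in the camera images.
- damp_box: (All sizes here in mm.) Plywood box with a clear roof sheet in an aluminium frame, fixed to the bench, 230 deep (x) x 250 wide (y) x 94 high. Origin: centre of its underside. Its open front faces its own -x, in the plane x = -115; the opening is 226 wide, from z = 10 to 84. Walls 12 thick, floor 10. Keeper for the bolt on its left (+y) wall at the front.
- box_front (a point): Centre of the box's open front (box frame: x = -115, y = 0, z = 48, in mm); axes as the box.
- tray: Loose plywood tray, white plaster floor, 216 deep (x) x 218 mm wide, 0.35 to 0.7 kg plus 0.5 kg on it; slides along x on the box's floor, 4 of play each side; starts 50 to 90 out. Origin: centre of underside; axes as the box's. Front board 9 thick, 50 high; other walls 24 high, floor top at 10. Fully in, its front is flush with the box's front within 1 and its back meets the back wall.
- tray_front (a point): Middle of the tray's outer front face, 35 mm above the tray's underside (45 above the bench); axes as the tray.
- door (a joint): Door angle, rad: 0 shut, grows to 2.3 as it opens; starts 1.6 to 2.15. Green panel 246 mm wide, 12 thick, z = 6 to 90, hinged upright at the right (-y) end of the box's front. Opening swings its free (left) end towards the robot, then to the right. A slightly stiff hinge (0.06 N m) keeps it where it is left. It cannot shut while the tray stands out.
- door_hinge (a point): Point on the door's hinge axis at mid height (box frame: x = -115, y = -125, z = 48 mm); axes as the box, it does not turn with the door. At angle a the door runs from here along (-sin a, cos a) of the box's x, y; its outer face lies 13 mm to the side (-cos a, -sin a).
- bolt (a joint): Travel of the steel barrel bolt on the door's outer face, m: 0 withdrawn, 0.026 fully shot; starts 0 to 0.003. It slides along the door away from the hinge (box +y with the door shut) against 1.5 N of friction and enters the keeper only when the door is shut; shot too early it strikes the keeper and keeps the door from shutting.
- bolt_knob (a point): Centre of the bolt's round black knob, diameter 16 mm, on a stem 8 thick, 66 above the bench; moves with door and bolt. Withdrawn it is 180 from the hinge along the door and 27 in front of the door's outer face. The side towards the hinge is free; on the other side, 33 and more from the withdrawn knob, two guides stand 17 out from the door.
- keeper_eye (a point): Centre of the 14 x 14 mm eye in the keeper, a steel plate 3 thick on the outside of the box's left wall that stands out 36 in front of the box's front (box frame: x = -138, y = 127, z = 66); the shot bolt passes through it along y. Axes as the box.
- cup_a: Terracotta-coloured cup on the tray, diameter 62 mm, 53 high, loose. Origin: centre of its underside, z up.
- cup_b: Second cup on the tray, alike.
- sprig_mould: White plaster sprig mould on the tray, 50 x 62 x 26 mm high, loose. Origin: centre of its underside, z up.
- clay: Lump of brown clay on the tray, 52 x 74 x 40 mm high, loose. Origin: centre of its underside, z up.
- beaker: Pale grey plastic beaker standing on the bench left of the box, diameter 71, 96 mm high; to be left alone. Origin: centre of its underside.
- brush: Slip brush lying on the bench, 219 mm long, 14 high; to be left alone. Origin: underside at mid length.
- rib: Wooden kidney rib lying on the bench, 47 x 116 x 6 mm; to be left alone. Origin: centre of its underside.
- needle: Green-handled needle tool lying on the bench, 156 mm long, 11 high; to be left alone. Origin: underside at mid length.
- tape: Roll of masking tape lying on the bench, diameter 105, 24 mm high; to be left alone. Origin: centre of its underside.
Not all that is in view belongs to the job. There is more than one size of the sprig_mould; the one meant has the size given above.

How it is judged:
By the outcome, as a careful person would: the job done as asked, in the order asked, and still so for the second after the job is handed in, with the robot touching nothing.
It also fails if it takes over 58 s, if anything falls off the work surface, if the arm or the gripper's body presses on something with over 40 N, if the wrist force passes 120 N, or if a joint passes its speed limit or range.

## Working session

There is one attempt and no reset: what is moved stays moved. The work goes in short steps, Python scripts to look and compute and a tool call to move; the robot and the scene stay as the last step left them, time stands still between calls to the robot, and variables do not carry over. Pictures are saved under pics/ and viewed, at most 10 in all, crops included, and the job is handed in when it is done.

Besides the shell and the picture viewer there is one more tool, called after ">>>" as a command line: name --argument value ..., lists and objects as JSON in quotes. play_rows: Moves the arm, as the interface text tells. Its arguments: {"type":"object","properties":{"plan":{"type":"array","items":{"type":"number"}},"squeeze":{"type":"number"}},"required":["plan"]}

```bash
mkdir -p pics; ls
python3 - <<'E'
from workcell import status, viewer, manip
import cv2,numpy as np
o=status.get_obs();print({k:np.round(v,3).tolist() for k,v in o.items()}, manip.tip_extent)
a=viewer.camera("scene");b=viewer.camera("top")
cv2.imwrite("pics/s0.png",a[:,:,::-1]);cv2.imwrite("pics/t0.png",b[:,:,::-1])
for n in("scene","top"):print({k:np.round(v,4).tolist() for k,v in viewer.camera_model(n).items()})
E
```

```text
pics
{'clock': 0.0, 'joint_pos': [1.282, 0.333, -0.065, 1.461, 0.022, 1.35, -0.088], 'joint_velocities': [-0.002, 0.0, -0.001, -0.001, -0.002, 0.001, -0.0], 'tau': [-0.0, -62.544, 0.049, -39.162, 0.016, 0.01, -0.0], 'position': [0.164, -0.603, 0.244], 'ee_rot': [0.991, 0.132, -0.0, -0.001], 'ft_force': [0.5, -0.551, -0.094], 'torque': [0.021, 0.005, -0.043], 'grasp_force': 0.0, 'grip_width': 0.998} 0.014
{'fx': 411.191, 'fy': 411.191, 'cx': 319.0338, 'cy': 203.0867, 'D': [-0.1024, 0.0, 0.0, 0.0, 0.0], 'R': [[-0.715, -0.6991, 0.0024], [-0.3524, 0.3575, -0.8649], [0.6038, -0.6193, -0.5019]], 't': [0.4417, 0.2606, 1.2175]}
{'fx': 411.8623, 'fy': 411.8623, 'cx': 317.9553, 'cy': 201.7979, 'D': [-0.0301, 0.0, 0.0, 0.0, 0.0], 'R': [[-0.0044, -0.9999, -0.01], [-0.9933, 0.0055, -0.1151], [0.1151, 0.0094, -0.9933]], 't': [0.0375, 0.5773, 1.4205]}
```

View pics/s0.png

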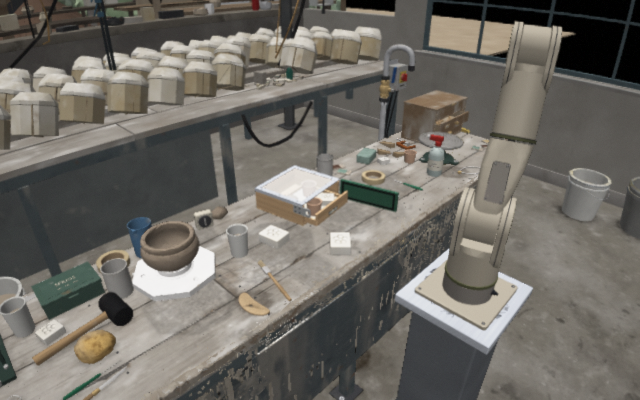

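View pics/t0.png

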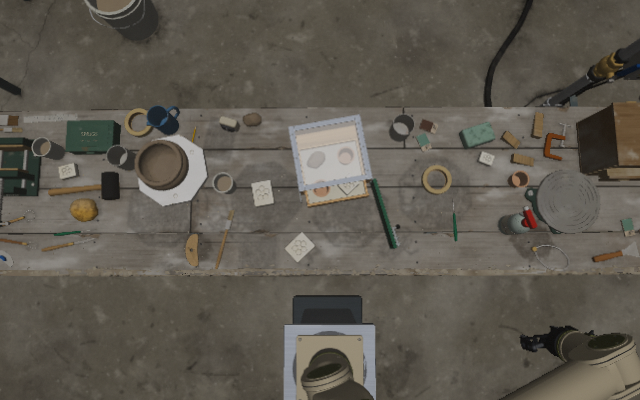

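Run:
```python
import cv2,numpy as np
b=cv2.imread("pics/t0.png")[110:255,280:410];cv2.imwrite("pics/t1.png",cv2.resize(b,None,fx=4,fy=4,interpolation=cv2.INTER_CUBIC))
b=cv2.imread("pics/s0.png")[155:225,245:405];cv2.imwrite("pics/s1.png",cv2.resize(b,None,fx=5,fy=5,interpolation=cv2.INTER_CUBIC))
```

```text
(no output)
```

View pics/t1.png

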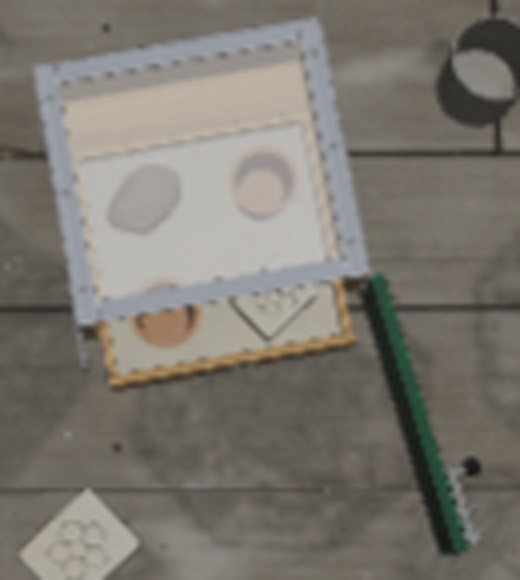

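View pics/s1.png

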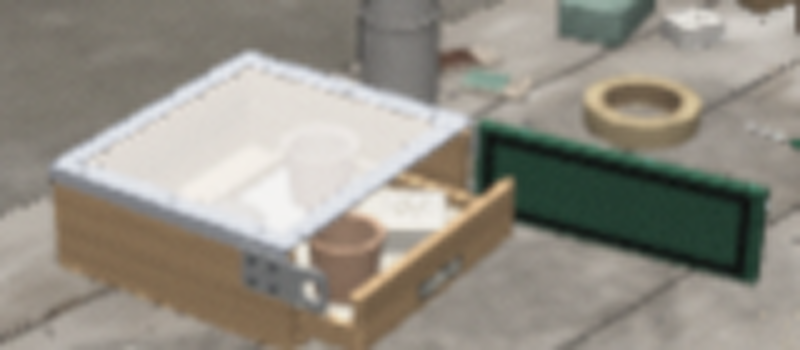

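Top crop: box roof corners at crop (38,68),(320,20),(365,272),(85,322). The tray front board runs (112,385)–(353,340), door (371,280)→(455,550), knob (470,466), keeper at (82,345). In the tray are two cups, the clay and the mould. Lookalikes: a bigger sprig mould lies on the bench at (80,545), and further ones at top px (262,193) and (68,171). None of these has to be grasped. The only things to push are the tray front board, the green door (unlike the green box at top px (92,136)) and its black knob. The scene crop confirms it: keeper at (295,280), door open to the right, tray out.

```bash
cat > h.py <<'E'
import numpy as np,cv2
from scipy.spatial.transform import Rotation as Ro
from workcell import status, viewer, manip
def ray(n,px,z):
    m=viewer.camera_model(n) if isinstance(n,str) else n
    K=np.array([[m['fx'],0,m['cx']],[0,m['fy'],m['cy']],[0,0,1]])
    u=cv2.undistortPoints(np.array([[px]],float),K,np.array(m['D'],float))[0,0]
    R=np.array(m['R']);t=np.array(m['t']);c=-R.T@t;d=R.T@np.array([u[0],u[1],1])
    return c+d*(z-c[2])/d[2]
E
python3 - <<'E'
from h import *
f=lambda p,z:ray("top",(p[0]/4+280-.4,p[1]/4+110-.4),z)[:2]
c=[f(p,.094) for p in[(36,66),(321,18),(368,273),(85,324)]]
print(np.round(c,4)); 
obj=np.array([[.115,.125],[.115,-.125],[-.115,-.125],[-.115,.125]])
A=np.array(c);m=A.mean(0);H=obj.T@(A-m);yaw=np.arctan2(H[0,1]-H[1,0],H[0,0]+H[1,1])
R=np.array([[np.cos(yaw),-np.sin(yaw)],[np.sin(yaw),np.cos(yaw)]])
print("box",m,yaw,np.degrees(yaw),"resid",np.round(A-m-obj@R.T,4).tolist())
for n,p,z in[("trayL",(112,387),.06),("trayR",(355,342),.06),("hinge",(371,280),.09),("free",(455,552),.09),("knob",(472,466),.066),("keeper",(82,366),.084)]:
    w=f(p,z);print(n,w.round(4),"box",((w-m)@R).round(4))
E
```

```text
[[ 0.8349  0.1346]
 [ 0.876  -0.1127]
 [ 0.6515 -0.1489]
 [ 0.609   0.092 ]]
box [ 0.7428586  -0.00875661] 0.17122518805177134 9.810480621700348 resid [[0.0, 0.0005], [-0.0015, -0.0003], [0.0006, 0.0027], [0.0008, -0.0029]]
trayL [0.5587 0.0703] box [-0.168   0.1093]
trayR [ 0.5968 -0.1406] box [-0.1664 -0.105 ]
hinge [ 0.6461 -0.1518] box [-0.1197 -0.1245]
free [ 0.4152 -0.2176] box [-0.3585 -0.15  ]
knob [ 0.4884 -0.2381] box [-0.2898 -0.1826]
keeper [0.5743 0.095 ] box [-0.1484  0.131 ]
```

```bash
cat >> h.py <<'E'
yaw=0.1712; B=np.array([.7429,-.0088,0]); RB=Ro.from_euler('z',yaw)
def to(bx,by,z,extra=0):
    "tool target with tip at box (bx,by,z); printed as turn deg, shift in present tool axes"
    o=status.get_obs();T=Ro.from_quat(o['ee_rot']);p=np.array(o['position'])
    G=Ro.from_euler('z',yaw+extra)*Ro.from_quat([1,0,0,0])
    tip=B+RB.apply([bx,by,z])+np.array([0,0,manip.tip_extent])
    print((T.inv()*G).as_rotvec(degrees=True).round(1),T.inv().apply(tip-p).round(4))
def where():
    o=status.get_obs();p=np.array(o['position'])-[0,0,manip.tip_extent]
    print("tip box",RB.inv().apply(p-B).round(4),"F box",RB.inv().apply(o['ft_force']).round(1),o['clock'])
E
python3 -c "
from h import *
where();to(-.205,0,.12);to(-.205,0,.04)"
```

```text
tip box [-0.6715 -0.4867  0.2306] F box [ 0.2  0.2 -0.5] 0.1
[-0.1  0.   5.4] [ 0.5104 -0.4403  0.1111]
[-0.1  0.   5.4] [ 0.5104 -0.4402  0.1911]
```

>>> play_rows --plan '[0,0,2,0.13,-0.11,0,0,0,0,4,0.26,-0.22,0,0,0,0,5.4,0.38,-0.33,0,0,0,0,5.4,0.51,-0.44,0.02,0,0,0,5.4,0.51,-0.44,0.02,0,0,0,5.4,0.51,-0.44,0.02,0,0,0,5.4,0.51,-0.44,0.02,0,0,0,5.4,0.51,-0.44,0.02,0,0,0,5.4,0.51,-0.44,0.02,0,0,0,5.4,0.51,-0.44,0.02,0,0,0,5.4,0.51,-0.44,0.02,0,0,0,5.4,0.51,-0.44,0.06,0,0,0,5.4,0.51,-0.44,0.11,0,0,0,5.4,0.51,-0.44,0.15,0,0,0,5.4,0.51,-0.44,0.19,0,0,0,5.4,0.51,-0.44,0.19,0,0,0,5.4,0.51,-0.44,0.19,0]'

```text
clock: 2.22
position: [0.5415, -0.0445, 0.0567]
ee_rot: [0.996, 0.086, 0.001, 0.0]
ft_force: [-0.5, -1.3, 0.4]
grip_width: -0.001
grasp_force: 0.0
```

Run:
```python
from h import *
where();to(-.205,0,.04)
a=viewer.camera("wrist");b=viewer.camera("top")[100:260,260:420]
cv2.imwrite("pics/w2.png",a[:,:,::-1]);cv2.imwrite("pics/t2.png",cv2.resize(b[:,:,::-1],None,fx=3.7,fy=3.7,interpolation=cv2.INTER_CUBIC))
```

```text
tip box [-0.2046 -0.0008  0.0427] F box [-0.7 -1.2  0.4] 2.225
[ 0.  -0.1  0. ] [-0.0005 -0.0008  0.0027]
```

View pics/w2.png

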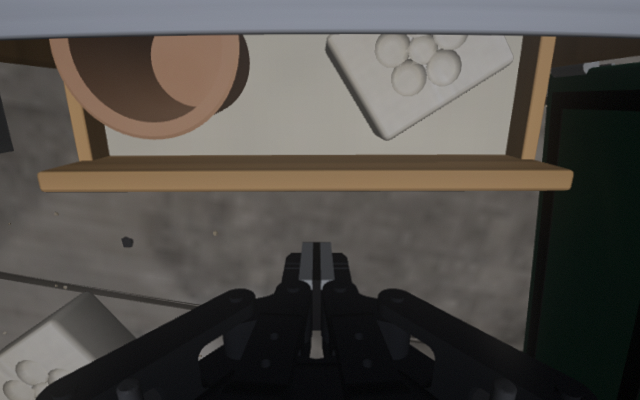

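The wrist view shows the closed fingertips at (317,245), centred on the tray's front board at (306,180). The cup and mould stand behind the board, clear of it. Next I push slowly.

>>> play_rows --plan '[0,0,0,0.01,0,0,0,0,0,0,0.018,0,0,0,0,0,0,0.022,0,0,0,0,0,0,0.025,0,0,0,0,0,0,0.028,0,0,0,0,0,0,0.031,0,0,0,0,0,0,0.034,0,0,0,0,0,0,0.037,0,0,0,0,0,0,0.04,0,0,0,0,0,0,0.043,0,0,0,0,0,0,0.046,0,0,0,0,0,0,0.049,0,0,0,0,0,0,0.052,0,0,0,0,0,0,0.055,0,0,0,0,0,0,0.058,0,0,0,0,0,0,0.061,0,0,0,0,0,0,0.064,0,0,0,0,0,0,0.066,0,0,0,0,0,0,0.068,0,0,0,0,0,0,0.068,0,0,0]'

```text
clock: 4.82
position: [0.6058, -0.0338, 0.055]
ee_rot: [0.996, 0.085, -0.002, 0.001]
ft_force: [-10.9, -3.6, 7.3]
grip_width: 0.001
grasp_force: 5.2
```

```bash
python3 -c "
from h import *
where()"
```

```text
tip box [-0.1393 -0.0012  0.041 ] F box [-11.4  -1.6   7.3] 4.825
```

>>> play_rows --plan '[0,0,0,0.002,0,0,0,0,0,0,0.004,0,0,0,0,0,0,0.006,0,0,0,0,0,0,0.008,0,0,0,0,0,0,0.008,0,0,0]'

```text
clock: 5.45
position: [0.6137, -0.0324, 0.055]
ee_rot: [0.996, 0.085, -0.002, 0.001]
ft_force: [-10.1, -1.6, 7.3]
grip_width: -0.001
grasp_force: 5.1
```

Run:
```python
from h import *
where()
a=viewer.camera("wrist")
cv2.imwrite("pics/w3.png",a[:,:,::-1])
```

```text
tip box [-0.1313 -0.0012  0.041 ] F box [-10.3   0.1   7.3] 5.45
```

View pics/w3.png

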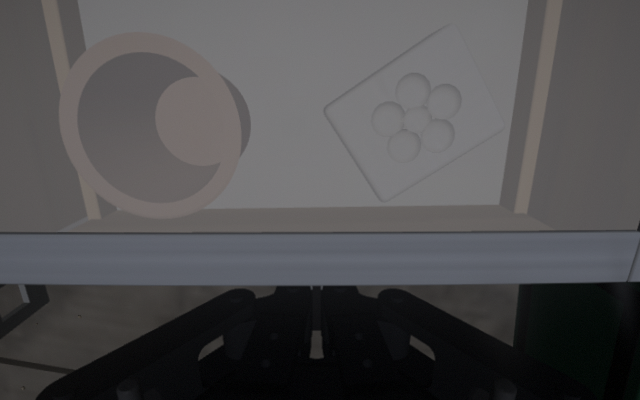

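The wrist view shows the tray sliding under the roof with the cup and mould upright. The force is steady at about 10 N, so it is sliding friction and the stop is not reached yet.

>>> play_rows --plan '[0,0,0,0.002,0,0,0,0,0,0,0.004,0,0,0,0,0,0,0.005,0,0,0,0,0,0,0.006,0,0,0,0,0,0,0.006,0,0,0]'

```text
clock: 6.12
position: [0.6174, -0.0315, 0.0541]
ee_rot: [0.996, 0.086, -0.005, 0.001]
ft_force: [-20.0, -2.2, 10.2]
grip_width: 0.0
grasp_force: 3.6
```

```bash
python3 -c "
from h import *
where()"
```

```text
tip box [-0.1276 -0.001   0.0401] F box [-20.    1.2  10.2] 6.125
```

>>> play_rows --plan '[0,0,0,0.001,0,0,0,0,0,0,0.002,0,0,0,0,0,0,0.003,0,0,0,0,0,0,0.003,0,0,0]'

```text
clock: 6.62
position: [0.6174, -0.0315, 0.0528]
ee_rot: [0.996, 0.085, -0.008, 0.001]
ft_force: [-30.7, -3.6, 11.2]
grip_width: -0.0
grasp_force: 6.1
```

```bash
python3 -c "
from h import *
where()"
```

```text
tip box [-0.1275 -0.001   0.0388] F box [-30.9   1.6  11.2] 6.625
```

>>> play_rows --plan '[0,0,0,-0.02,0,0,0,0,0,0,-0.06,0,0,0,0,0,0,-0.08,0,-0.05,0,0,0,0,-0.08,0,-0.11,0,0,0,0,-0.08,0,-0.14,0,0,0,0,-0.08,0,-0.14,0]'

```text
clock: 7.38
position: [0.547, -0.0438, 0.198]
ee_rot: [0.996, 0.086, 0.002, 0.001]
ft_force: [0.4, 0.2, 0.0]
grip_width: -0.001
grasp_force: 0.0
```

```bash
cat >> h.py <<'E'
def door(a,r,gap):
    "tip box xy for touching door's outer face with tool x into the door"
    u=np.array([-np.sin(a),np.cos(a)]);n=np.array([-np.cos(a),-np.sin(a)])
    return np.array([-.115,-.125])+r*u+(.013+.0125+gap)*n
E
python3 - <<'E'
from h import *
where();print(np.round(status.get_obs()['joint_pos'],2))
to(*door(1.68,.11,.03),.18,1.68)
to(*door(1.68,.11,.03),.04,1.68)
b=viewer.camera("top")[100:260,260:420]
cv2.imwrite("pics/t3.png",cv2.resize(b[:,:,::-1],None,fx=3.7,fy=3.7,interpolation=cv2.INTER_CUBIC))
E
```

```text
tip box [-0.199  -0.0011  0.184 ] F box [0.4 0.1 0. ] 7.375
[ 0.53  0.25 -0.61  1.71  0.15  1.23 -1.52]
[  0.3  -0.1 -96.2] [-0.0193  0.1911  0.0043]
[  0.3  -0.1 -96.2] [-0.0199  0.1908  0.1443]
```

View pics/t3.png

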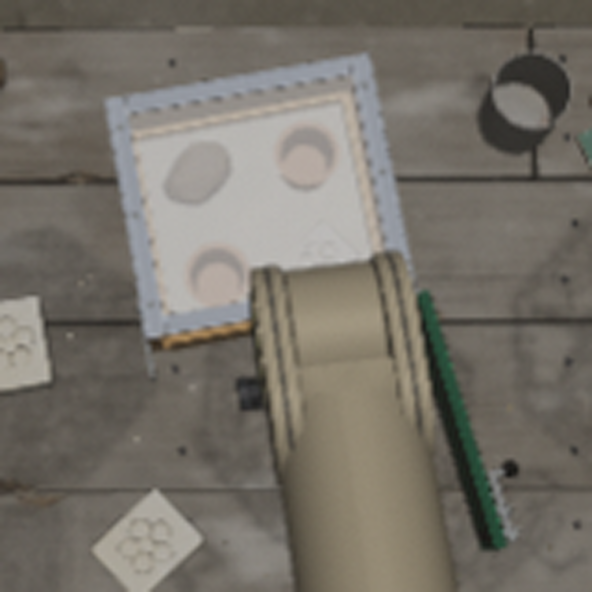

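The top view shows the tray inside the box, both cups upright, and the door unmoved with its knob at (510,468). Joint 7 is at -1.52, so I'll turn the other way and use the tool reversed by a half turn for the door.

Run:
```python
from h import *
to(*door(1.68,.11,.03),.18,1.68-np.pi)
to(*door(1.68,.11,.03),.04,1.68-np.pi)
```

```text
[-0.  -0.1 83.8] [-0.0184  0.1912  0.0022]
[-0.  -0.1 83.8] [-0.0186  0.1911  0.1422]
```

>>> play_rows --plan '[0,0,9,0,0.02,0,0,0,0,18,0,0.05,0,0,0,0,27,-0.01,0.08,0,0,0,0,36,-0.01,0.11,0,0,0,0,45,-0.018,0.14,0,0,0,0,54,-0.018,0.17,0,0,0,0,63,-0.018,0.19,0,0,0,0,72,-0.018,0.191,0,0,0,0,84,-0.018,0.191,0,0,0,0,84,-0.018,0.191,0.03,0,0,0,84,-0.018,0.191,0.07,0,0,0,84,-0.018,0.191,0.11,0,0,0,84,-0.018,0.191,0.142,0,0,0,84,-0.018,0.191,0.142,0,0,0,84,-0.018,0.191,0.142,0]'

```text
clock: 9.3
position: [0.5608, -0.2351, 0.0539]
ee_rot: [0.798, -0.603, 0.0, -0.0]
ft_force: [0.4, -0.8, 0.9]
grip_width: -0.002
grasp_force: 0.0
```

Run:
```python
from h import *
where();print(np.round(status.get_obs()['joint_pos'],2))
for a in [1.68,1.6,1.5,1.4,1.3,1.2,1.1,1.0,.9,.8,.7,.6,.5]: to(*door(a,.11,0),.042,a-np.pi)
```

```text
tip box [-0.218  -0.1919  0.0399] F box [ 0.3 -0.9  0.9] 9.3
[ 0.43  0.47 -0.14  1.7   0.08  0.98 -2.6 ]
[-0.  -0.  -0.2] [-0.0298  0.0005 -0.0021]
[-0.  -0.   4.4] [-0.0387  0.0022 -0.0021]
[-0.  -0.  10.1] [-0.0499  0.0034 -0.0021]
[-0.  -0.  15.8] [-0.0612  0.0034 -0.0021]
[-0.  -0.  21.5] [-0.0724  0.0023 -0.0021]
[-0.  -0.  27.3] [-0.0835  0.0001 -0.0021]
[-0. -0. 33.] [-0.0943 -0.0033 -0.0021]
[-0.  -0.  38.7] [-0.1047 -0.0076 -0.0021]
[-0.  -0.  44.5] [-0.1146 -0.013  -0.0021]
[-0.  -0.  50.2] [-0.1239 -0.0194 -0.0021]
[-0.  -0.  55.9] [-0.1326 -0.0266 -0.0021]
[-0.  -0.  61.6] [-0.1404 -0.0347 -0.0021]
[-0.  -0.  67.4] [-0.1475 -0.0436 -0.0021]
```

>>> play_rows --plan '[0,0,0,0,0,-0.05,0,0,0,0,0,0,-0.1,0,0,0,-10,0,0,-0.12,0,0,0,-20,0,0,-0.12,0,0,0,-30,0,0,-0.12,0,0,0,-40,0,0,-0.12,0,0,0,-50,0,0,-0.12,0,0,0,-60,0,0,-0.12,0,0,0,-70,0,0,-0.12,0,0,0,-80,0,0,-0.12,0,0,0,-90,0,0,-0.12,0,0,0,-90,0,0,-0.12,0,0,0,-90,0,0,-0.12,0]'

```text
clock: 10.92
position: [0.5607, -0.2352, 0.1742]
ee_rot: [0.991, 0.136, 0.001, 0.0]
ft_force: [-0.5, -1.3, -0.3]
grip_width: 0.003
grasp_force: 0.0
```

Run:
```python
from h import *
where();print(np.round(status.get_obs()['joint_pos'],3))
to(*door(1.68,.11,.03),.16,1.68)
to(*door(1.68,.11,.03),.042,1.68)
```

```text
tip box [-0.2181 -0.192   0.1602] F box [-0.7 -1.2 -0.3] 10.925
[ 0.619  0.367 -0.371  1.585  0.14   1.214 -1.077]
[  0.1   0.  -90.5] [-0.0002  0.0001  0.0002]
[  0.1   0.  -90.5] [-0.0003 -0.      0.1182]
```

>>> play_rows --plan '[0,0,-10,0,0,0,0,0,0,-20,0,0,0,0,0,0,-30,0,0,0,0,0,0,-40,0,0,0,0,0,0,-50,0,0,0,0,0,0,-60,0,0,0,0,0,0,-70,0,0,0,0,0,0,-80,0,0,0,0,0,0,-90.5,0,0,0,0,0,0,-90.5,0,0,0.04,0,0,0,-90.5,0,0,0.08,0,0,0,-90.5,0,0,0.118,0,0,0,-90.5,0,0,0.118,0,0,0,-90.5,0,0,0.118,0]'

```text
clock: 12.68
position: [0.5615, -0.2352, 0.0571]
ee_rot: [0.6, 0.8, 0.0, 0.001]
ft_force: [1.3, 0.1, 1.1]
grip_width: -0.001
grasp_force: 0.0
```

Run:
```python
from h import *
where();print(np.round(status.get_obs()['joint_pos'],3))
for a in np.arange(1.68,.1,-.1): to(*door(a,.11,0),.042,a)
```

```text
tip box [-0.2173 -0.1922  0.0431] F box [ 1.3 -0.1  1.1] 12.675
[ 0.775  0.534 -0.579  1.675  0.331  1.03   0.372]
[0.1 0.1 0.2] [ 0.0301 -0.0009  0.001 ]
[0.1 0.1 5.9] [ 0.0412 -0.0028  0.001 ]
[ 0.1  0.1 11.7] [ 0.0525 -0.0037  0.001 ]
[ 0.1  0.1 17.4] [ 0.0638 -0.0034  0.001 ]
[ 0.1  0.1 23.1] [ 0.075 -0.002  0.001]
[ 0.1  0.  28.8] [0.086  0.0006 0.001 ]
[ 0.1  0.  34.6] [0.0967 0.0042 0.001 ]
[ 0.1  0.  40.3] [0.1069 0.0088 0.001 ]
[ 0.1  0.  46. ] [0.1167 0.0145 0.001 ]
[ 0.1  0.  51.8] [0.1258 0.0211 0.001 ]
[ 0.1  0.  57.5] [0.1343 0.0286 0.001 ]
[ 0.1  0.  63.2] [0.1419 0.0369 0.001 ]
[ 0.1  0.  69. ] [0.1487 0.0459 0.001 ]
[ 0.1  0.  74.7] [0.1546 0.0556 0.001 ]
[ 0.1 -0.  80.4] [0.1594 0.0658 0.001 ]
[ 0.1 -0.  86.1] [0.1633 0.0764 0.001 ]
```

>>> play_rows --plan '[0,0,0,0.015,0,0,0,0,0,0,0.03,-0.001,0,0,0,0,6,0.041,-0.003,0,0,0,0,11.7,0.052,-0.004,0,0,0,0,17.4,0.064,-0.003,0,0,0,0,23.1,0.075,-0.002,0,0,0,0,28.8,0.086,0.001,0,0,0,0,34.6,0.097,0.004,0,0,0,0,40.3,0.107,0.009,0,0,0,0,46,0.117,0.0145,0,0,0,0,51.8,0.126,0.021,0,0,0,0,57.5,0.134,0.0286,0,0,0,0,63.2,0.142,0.037,0,0,0,0,69,0.149,0.046,0,0,0,0,71.8,0.152,0.051,0,0,0,0,74.7,0.1546,0.0556,0,0,0,0,74.7,0.1546,0.0556,0,0,0,0,74.7,0.1546,0.0556,0]'

```text
invalid input
```

Run:
```python
from h import *
where();print(np.round(status.get_obs()['joint_pos'],3))
for a in [.35,.3,.25,.2,.15,.1,.05,0,-.02]: to(*door(a,.11,0),.042,a)
a=viewer.camera("scene")[140:240,240:400]
cv2.imwrite("pics/s4.png",cv2.resize(a[:,:,::-1],None,fx=5,fy=5,interpolation=cv2.INTER_CUBIC))
```

```text
tip box [-0.2173 -0.1922  0.0431] F box [ 1.3 -0.1  1.1] 12.675
[ 0.775  0.534 -0.579  1.675  0.331  1.03   0.372]
[ 0.1  0.  76.4] [0.1561 0.0586 0.001 ]
[ 0.1  0.  79.3] [0.1586 0.0637 0.001 ]
[ 0.1 -0.  82.1] [0.1607 0.0689 0.001 ]
[ 0.1 -0.  85. ] [0.1626 0.0742 0.001 ]
[ 0.1 -0.  87.9] [0.1642 0.0796 0.001 ]
[ 0.1 -0.  90.7] [0.1655 0.0851 0.001 ]
[ 0.1 -0.  93.6] [0.1666 0.0907 0.001 ]
[ 0.1 -0.  96.5] [0.1674 0.0962 0.001 ]
[ 0.1 -0.  97.6] [0.1676 0.0985 0.001 ]
```

View pics/s4.png

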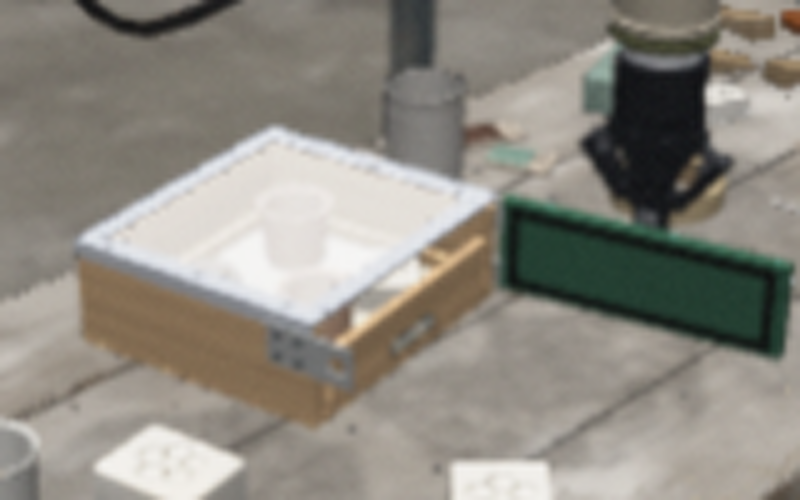

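The scene crop shows the tray board level with the box front, the keeper at (310,355), and the gripper beyond the door at (650,170), ready to push. The move call was refused, so I'll resend it with rounder numbers.

>>> play_rows --plan '[0,0,0,0.015,0,0,0,0,0,0,0.03,-0.001,0,0,0,0,6,0.041,-0.003,0,0,0,0,12,0.052,-0.004,0,0,0,0,17,0.064,-0.003,0,0,0,0,23,0.075,-0.002,0,0,0,0,29,0.086,0.001,0,0,0,0,35,0.097,0.004,0,0,0,0,40,0.107,0.009,0,0,0,0,46,0.117,0.014,0,0,0,0,52,0.126,0.021,0,0,0,0,58,0.134,0.029,0,0,0,0,63,0.142,0.037,0,0,0,0,69,0.149,0.046,0,0,0,0,72,0.152,0.051,0,0,0,0,75,0.155,0.056,0,0,0,0,75,0.155,0.056,0,0]'

```text
clock: 14.85
position: [0.5705, -0.069, 0.0557]
ee_rot: [0.963, 0.271, 0.0, -0.0]
ft_force: [0.7, -0.1, 1.4]
grip_width: 0.001
grasp_force: 0.0
```

Run:
```python
from h import *
where();print(np.round(status.get_obs()['joint_pos'],3))
for a in [.35,.3,.25,.2,.15,.1,.05,0,-.02]: to(*door(a,.11,0),.042,a)
```

```text
tip box [-0.1801 -0.03    0.0417] F box [ 0.7 -0.2  1.4] 14.85
[ 0.38   0.437 -0.41   1.775  0.205  0.972 -1.134]
[ 0.  -0.   1.6] [ 0.0031  0.0017 -0.0003]
[ 0.  -0.   4.4] [ 0.0086  0.0007 -0.0003]
[ 0.  -0.   7.3] [ 0.0142 -0.     -0.0003]
[ 0.  -0.  10.2] [ 0.0198 -0.0004 -0.0003]
[ 0. -0. 13.] [ 0.0255 -0.0006 -0.0003]
[ 0.  -0.  15.9] [ 0.0311 -0.0005 -0.0003]
[ 0.  -0.  18.8] [ 0.0368 -0.     -0.0003]
[ 0.  -0.  21.6] [ 0.0424  0.0007 -0.0002]
[ 0.  -0.  22.8] [ 0.0446  0.001  -0.0002]
```

>>> play_rows --plan '[0,0,2,0.003,0.002,0,0,0,0,4,0.009,0.001,0,0,0,0,7,0.014,0,0,0,0,0,10,0.02,0,0,0,0,0,13,0.025,0,0,0,0,0,16,0.031,0,0,0,0,0,19,0.035,0,0,0,0,0,21,0.038,0,0,0,0,0,21.5,0.041,0,0,0,0,0,21.5,0.043,0,0,0,0,0,21.5,0.045,0,0,0,0,0,21.5,0.045,0,0,0]'

```text
clock: 16.35
position: [0.6068, -0.0477, 0.0543]
ee_rot: [0.996, 0.086, -0.003, 0.0]
ft_force: [-10.1, -2.1, 2.4]
grip_width: 0.002
grasp_force: 0.0
```

Run:
```python
from h import *
where()
```

```text
tip box [-0.1408 -0.0151  0.0403] F box [-10.3  -0.3   2.4] 16.35
```

>>> play_rows --plan '[0,0,0,-0.008,0,0,0,0,0,0,-0.018,0,-0.004,0,0,0,0,-0.018,0,-0.012,0,0,0,0,-0.018,-0.01,-0.012,0,0,0,0,-0.018,-0.02,-0.012,0,0,0,0,-0.018,-0.03,-0.012,0,0,0,0,-0.018,-0.036,-0.012,0,0,0,0,-0.018,-0.036,-0.012,0]'

```text
clock: 17.35
position: [0.5851, -0.014, 0.0672]
ee_rot: [0.996, 0.086, -0.0, -0.0]
ft_force: [0.5, 0.7, 0.1]
grip_width: -0.003
grasp_force: 0.0
```

Run:
```python
from h import *
where()
cv2.imwrite("pics/w5.png",viewer.camera("wrist")[:,:,::-1])
```

```text
tip box [-0.1563  0.0218  0.0532] F box [0.6 0.6 0.1] 17.35
```

View pics/w5.png

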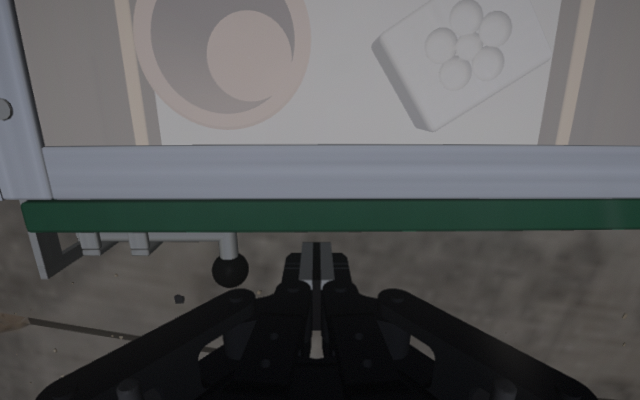

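The wrist view shows the door shut and level along the roof frame. The knob is at (230,270), just left of the fingertips at (317,260), with the guides at (90–140,243) and the keeper at (45,255). Next I push the knob left (tool -y).

>>> play_rows --plan '[0,0,0,0,-0.006,0,0,0,0,0,0,-0.01,0,0,0,0,0,0,-0.013,0,0,0,0,0,0,-0.016,0,0,0,0,0,0,-0.019,0,0,0,0,0,0,-0.022,0,0,0,0,0,0,-0.025,0,0,0,0,0,0,-0.028,0,0,0,0,0,0,-0.031,0,0,0,0,0,0,-0.033,0,0,0,0,0,0,-0.033,0,0]'

```text
clock: 18.77
position: [0.5795, 0.0182, 0.0673]
ee_rot: [0.996, 0.086, 0.0, -0.0]
ft_force: [-1.0, -0.3, -0.6]
grip_width: -0.003
grasp_force: 0.1
```

```bash
python3 -c "
from h import *
where()"
```

```text
tip box [-0.1564  0.0544  0.0533] F box [-1.  -0.1 -0.6] 18.775
```

>>> play_rows --plan '[0,0,0,0,-0.002,0,0,0,0,0,0,-0.004,0,0,0,0,0,0,-0.006,0,0,0,0,0,0,-0.008,0,0,0,0,0,0,-0.008,0,0]'

```text
clock: 19.4
position: [0.5782, 0.026, 0.0673]
ee_rot: [0.996, 0.086, -0.0, -0.0]
ft_force: [-0.4, 0.2, -0.7]
grip_width: 0.002
grasp_force: 0.2
```

```bash
python3 -c "
from h import *
where()"
```

```text
tip box [-0.1564  0.0624  0.0533] F box [-0.4  0.2 -0.7] 19.4
```

>>> play_rows --plan '[0,0,0,0,-0.002,0,0,0,0,0,0,-0.004,0,0,0,0,0,0,-0.006,0,0,0,0,0,0,-0.007,0,0,0,0,0,0,-0.007,0,0]'

```text
clock: 20.02
position: [0.5777, 0.028, 0.0674]
ee_rot: [0.996, 0.084, 0.0, 0.002]
ft_force: [2.7, -14.2, -0.2]
grip_width: 0.008
grasp_force: 7.2
```

Run:
```python
from h import *
where()
cv2.imwrite("pics/w6.png",viewer.camera("wrist")[:,:,::-1])
```

```text
tip box [-0.1565  0.0644  0.0534] F box [  0.2 -14.5  -0.2] 20.025
```

View pics/w6.png

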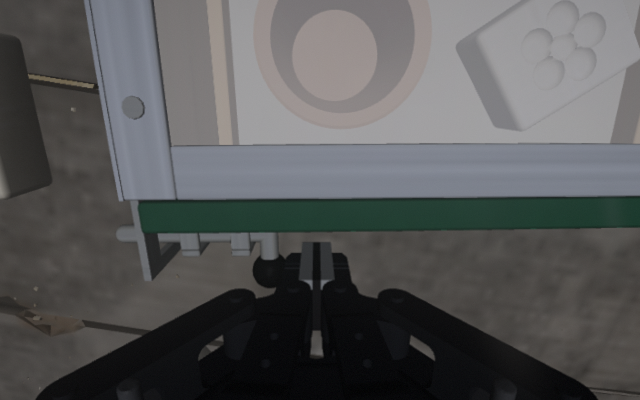

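The wrist view shows the bolt through the keeper, with its end at (122,233), and the knob at (268,270) close to the guide. The force rose to 14 N, so it is at the stop. I'll give it one firmer press to be sure, then withdraw.

>>> play_rows --plan '[0,0,0,0,-0.001,0,0,0,0,0,0,-0.002,0,0,0,0,0,0,-0.002,0,0]'

```text
clock: 20.45
position: [0.5776, 0.0283, 0.0674]
ee_rot: [0.997, 0.083, 0.0, 0.003]
ft_force: [2.0, -18.1, 0.7]
grip_width: -0.004
grasp_force: 9.6
```

>>> play_rows --plan '[0,0,0,0,0.01,0,0,0,0,0,0,0.025,0,0,0,0,0,-0.03,0.03,0,0,0,0,0,-0.05,0.03,-0.04,0,0,0,0,-0.06,0.03,-0.09,0,0,0,0,-0.06,0.03,-0.13,0,0,0,0,-0.06,0.03,-0.13,0,0,0,0,-0.06,0.03,-0.13,0]'

```text
clock: 21.45
position: [0.5224, -0.0053, 0.1967]
ee_rot: [0.996, 0.086, -0.0, -0.0]
ft_force: [-0.6, -0.2, -0.3]
grip_width: -0.001
grasp_force: 0.0
```

```bash
python3 -c "
from h import *
print(manip.hand_in())"
```

```text
the job is handed in; nothing more can be done
None
```

I pushed the tray in to its back stop, swung the door shut and shot the bolt through the keeper to its stop, then handed the job in at about 21 s with the arm clear. The peak wrist force I read was about 33 N, and joint 7 touched its -2.6 rad limit once during a wrong turn.

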